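# Make up two column change-over kits for the HPLC

## Task

Make up the two kits for tonight's HPLC runs: in the blue tray go the red-banded column, the white-capped amber bottle and the white jar with the red lid; in the white tray go the green-banded column and the clear bottle with the blue cap. Lay each column centred in its tray's pair of V-rests and stand each bottle or jar upright in a well of its own in its tray (either well); set the things down, do not drop them. Leave the yellow-banded column and the yellow-capped amber bottle where they are.

Things in the scene. Friction and masses are not known exactly. Their poses are not given: they have to be found in the camera images.
- blue_tray: Blue kit tray, fixed, 150 (its x) x 200 mm (its y), rim 10 mm high; origin under its centre on the bench, z up. Two square wells at x -38, y -50 and +50 mm: 58 mm inside, floor 4 mm and walls 14 mm above the bench. Two 90 degree V-rests at x +40, y -28 and +28 mm, 10 mm thick, tips 39 mm up: a column laid in them lies along the tray's y with its axis 32 mm above the bench. Takes 3 things.
- white_tray: White kit tray, fixed, 150 (its x) x 200 mm (its y), rim 10 mm high; origin under its centre on the bench, z up. Two square wells at x -38, y -50 and +50 mm: 58 mm inside, floor 4 mm and walls 14 mm above the bench. Two 90 degree V-rests at x +40, y -28 and +28 mm, 10 mm thick, tips 39 mm up: a column laid in them lies along the tray's y with its axis 32 mm above the bench. Takes 2 things.
- red_column: HPLC column: steel tube 10 mm thick along its y, 150 mm long over the 15 mm end nuts (7 mm white plugs beyond), 44 mm red band at the middle; loose, 90 g. Origin on its axis at mid-length. Starts in V-rests of the aluminium stand (28 mm either side of its middle, 10 mm thick, like the trays'), axis 32 mm above the bench, 70 mm from the next parallel column. Goes in the blue tray.
- green_column: HPLC column: steel tube 10 mm thick along its y, 120 mm long over the 15 mm end nuts (7 mm white plugs beyond), 44 mm green band at the middle; loose, 70 g. Origin on its axis at mid-length. Starts in V-rests of the aluminium stand (28 mm either side of its middle, 10 mm thick, like the trays'), axis 32 mm above the bench, 70 mm from the next parallel column. Goes in the white tray.
- yellow_column: HPLC column: steel tube 10 mm thick along its y, 150 mm long over the 15 mm end nuts (7 mm white plugs beyond), 44 mm yellow band at the middle; loose, 90 g. Origin on its axis at mid-length. Starts in V-rests of the aluminium stand (28 mm either side of its middle, 10 mm thick, like the trays'), axis 32 mm above the bench, 70 mm from the next parallel column. Stays where it is.
- amber_bottle: bottle of amber glass with a paper label and a white screw cap: body 36 mm in diameter up to 44 mm, cap 28 mm in diameter from 50 to 64 mm (top). Loose, 70 g, upright on the bench, round about its z axis. Origin at the centre of its underside. Goes in a well of the blue tray.
- jar: Squat white plastic jar with a red lid, 40 mm in diameter and 50 mm high in all (straight sides; lid from 36 mm up). Loose, 60 g, upright on the bench, round about its z axis. Origin at the centre of its underside. Goes in the other well of the blue tray.
- clear_bottle: bottle of clear glass with a paper label and a blue screw cap: body 36 mm in diameter up to 44 mm, cap 28 mm in diameter from 50 to 64 mm (top). Loose, 70 g, upright on the bench, round about its z axis. Origin at the centre of its underside. Goes in a well of the white tray.
- spare_bottle: bottle of amber glass with a paper label and a yellow screw cap: body 36 mm in diameter up to 44 mm, cap 28 mm in diameter from 50 to 64 mm (top). Loose, 70 g, upright on the bench, round about its z axis. Origin at the centre of its underside. Stays where it is.
There are look-alikes about, which are no part of the job. Leave any purple look-alike of the amber_bottle alone.

How it is judged:
At the end, for the whole second after the job is handed in: Each column lies in its tray's V-rests (15 mm lengthwise, 6 mm sideways, 4 mm in height, 0.12 rad); each bottle or jar stands (0.12 rad) on the floor of a well of its tray, within 14 mm of its centre along each side; both yellow things within 30 mm of their start; all released and at rest (x of red_column in the frame of blue_tray between 0.034 and 0.046 m and y of red_column in the frame of blue_tray between -0.015 and 0.015 m and z of red_column in the frame of blue_tray between 0.028 and 0.036 m and angle between the y axis of red_column and the y axis of blue_tray, either way round below 0.12 rad and linear speed of each of red_column, green_column, amber_bottle, jar, clear_bottle, yellow_column, spare_bottle below 0.02 m/s and contact force between each of red_column, green_column, amber_bottle, jar, clear_bottle and the fingers below 0.05 N and x of green_column in the frame of white_tray between 0.034 and 0.046 m and y of green_column in the frame of white_tray between -0.015 and 0.015 m and z of green_column in the frame of white_tray between 0.028 and 0.036 m and angle between the y axis of green_column and the y axis of white_tray, either way round below 0.12 rad and x of amber_bottle in the frame of blue_tray between -0.052 and -0.024 m and (y of amber_bottle in the frame of blue_tray between -0.064 and -0.036 m or y of amber_bottle in the frame of blue_tray between 0.036 and 0.064 m) and z of amber_bottle in the frame of blue_tray between 0 and 0.008 m and angle between each of amber_bottle, jar, clear_bottle's own z axis and vertical below 0.12 rad and x of jar in the frame of blue_tray between -0.052 and -0.024 m and (y of jar in the frame of blue_tray between -0.064 and -0.036 m or y of jar in the frame of blue_tray between 0.036 and 0.064 m) and z of jar in the frame of blue_tray between 0 and 0.008 m and x of clear_bottle in the frame of white_tray between -0.052 and -0.024 m and (y of clear_bottle in the frame of white_tray between -0.064 and -0.036 m or y of clear_bottle in the frame of white_tray between 0.036 and 0.064 m) and z of clear_bottle in the frame of white_tray between 0 and 0.008 m and distance of each of yellow_column, spare_bottle from where it was at the start of the episode below 0.03 m); the robot touches nothing.
It fails at once if a thing of the kits is dropped (it moves faster than 0.8 m/s, as after a fall of over 30 mm, with no finger on it) ((linear speed of red_column above 0.8 m/s and contact force between red_column and the fingers below 0.05 N) or (linear speed of green_column above 0.8 m/s and contact force between green_column and the fingers below 0.05 N) or (linear speed of amber_bottle above 0.8 m/s and contact force between amber_bottle and the fingers below 0.05 N) or (linear speed of clear_bottle above 0.8 m/s and contact force between clear_bottle and the fingers below 0.05 N) or (linear speed of jar above 0.8 m/s and contact force between jar and the fingers below 0.05 N)).
It fails at once if the yellow-banded column or the yellow-capped bottle is moved by more than 30 mm (distance of any of yellow_column, spare_bottle from where it was at the start of the episode above 0.03 m).
It also fails if it takes over 128 s, if anything falls off the work surface, if the arm or the gripper's body presses on something with over 40 N, if the wrist force passes 120 N, or if a joint passes its speed limit or range.

## Robot

A 6-joint arm with a two-finger parallel gripper is mounted at the origin on the work surface. World frame = base frame: x ahead of the robot, y to its left, z up, the work surface at z = 0. Lengths are in m, angles in rad, forces in N, time in s.
With the tool pointing down it reaches from about 0.35 to 0.975 m from the base axis. Payload 4.9 kg.
Tool frame: the origin (TCP) lies on the front face of the gripper's body, between the roots of the fingers; the fingertips stand ctrl.tip_extent ahead of it and the grasp point (between the pads) lies 54 mm ahead of it (ctrl.tip_extent is the distance from the TCP to the fingertips, in m); z points along the fingers, y is the line along which they close (so a half turn about z gives the same grasp; the last joint's range is limited). The gripper opens to 85 mm and grips with 20 to 120 N. Pads are 22 mm wide; open, the fingers measure 114 mm over their backs; the gripper's body (76 mm by 85 mm) begins 54 mm behind the grasp point. The pads swing forward as they close: fully open they stand 13 mm farther back than shut.
Start: joints at [1.111, 0.053, 1.613, -0, 1.476, -0.119], TCP at [0.209, 0.589, 0.304] pointing down, gripper open.
Joint ranges: [-3.01, 3.01], [-1.01, 2.22], [0.06, 2.58], [-1.02, 4.17], [0.09, 2.62], [-3.14, 3.14]. Speed limits (rad/s): [2.57, 2.57, 3.14, 3.14, 3.14, 3.14].

## Interface

Orientations are given as a rotation vector (axis times angle).
In Python, from station import ctrl gives the robot as it stands.
- The arm moves only by the tool apply_moves, never from a script. Its argument "rows" is one flat list of numbers, 6 for each row, row after row: the shift along the tool's x, y, z normalised to -1 to 1, where 1 is 0.6 m, then the turn, a rotation vector about the tool's x, y, z normalised to -1 to 1, where 1 is 90 degrees. A call has 1 to 20 rows; each row is the pose to reach, as a shift and turn from the pose commanded when the call began, along the tool's axes at that moment; what a row does not reach only later rows make up. A row lasts 1/10 s, in which the tool goes at most 50 mm and 8.59 degrees, less where a joint would pass 70% of its speed; a pose out of reach is approached as far as the arm can. A call with a number of a shift or a turn outside -1 to 1 is refused whole. A call with a gripper value outside its range is refused whole. "grip" is the opening, from 0 (shut) to 1 (fully open), set as the call begins (left out, the last holds). The fingers move at their own pace and stop on an object; "grip_force" is the grip in N (left out, the last holds). Time passes only in rows, so rows that repeat a pose let the fingers close. It gives the time, the measured TCP pose, the force, the opening and the grip force at its end, in the units of the state.
- ctrl.get_obs(): the state, without advancing time (a new reading comes with each control period).
- ctrl.get_image(name): name is "side" or "top" or "wrist"; returns (picture, depth): 400x640x3 uint8, blue, green, red; 400x640 float32, m along the optical axis (not along the pixel's ray), 0 where there is no reading.
- ctrl.camera_model(name): a dict with "mtx" (3x3 intrinsics, pixels), "R" (3x3) and "t" (3): a world point X has camera coordinates R X + t; the wrist camera has in their place "tool_from_camera" (4x4, takes a point from camera to tool coordinates, whose origin is the TCP and whose axes are the flange's). Camera axes: x right, y down, z forward; pixel columns grow to the right and rows downward; lengths in m; the calibration is good to about 2 mm. A picture is of the moment at which its call begins: read the wrist's pose just before it. camera_model takes no time and is no camera call.
- ctrl.finish_job(): hands the job in; it is judged then, once.
The state is a dict: "t": time; "q": joint angles; "dq": joint speeds; "effort": joint torques, N m; "tool_pos": TCP position; "tool_rot": TCP orientation; "contact_force": force on the tool from outside, world axes, zero at the start; "wrist_torque": the same for the moment, N m; "opening": finger opening in m; "grip_force": force on a finger pad.
Only numpy, scipy, OpenCV 4.12 (cv2) and the standard library are available. Lean on these libraries where they do the work, as an engineer would, in place of code of your own. Each camera call takes 0.05 s, during which the arm holds its last target. There are 200 camera calls.

## Working session

There is one attempt and no reset: what is moved stays moved. The work goes in short steps, Python scripts to look and compute and a tool call to move; the robot and the scene stay as the last step left them, time stands still between calls to the robot, and variables do not carry over. Pictures are saved under pics/ and viewed, at most 14 in all, crops included, and the job is handed in when it is done.

Besides the shell and the picture viewer there is one more tool, called after "Request:" by a JSON object that holds its "name" and its "arguments", one argument or row to a line. apply_moves: Moves the arm, as the interface text tells. Its arguments: {"type":"object","properties":{"rows":{"type":"array","items":{"type":"number"}},"grip":{"type":"number"},"grip_force":{"type":"number"}},"required":["rows"]}

```bash
ls; mkdir -p pics
python3 - <<'E'
from station import ctrl
import cv2
o=ctrl.get_obs();print({k:o[k] for k in('t','tool_pos','tool_rot','opening','contact_force')},ctrl.tip_extent)
import numpy as np
for n in("top","side"):
    im,d=ctrl.get_image(n);cv2.imwrite(f"pics/{n}0.png",im);np.savez(f"{n}0.npz",im=im,d=d)
    m=ctrl.camera_model(n);print(n,m)
print(ctrl.camera_model("wrist"))
E
```

```text
pics
{'t': 0.0, 'tool_pos': array([0.20868458, 0.58862179, 0.30263365]), 'tool_rot': array([-0.53265421, -3.09553678,  0.00315078]), 'opening': 0.08511025406499172, 'contact_force': array([-0.02697575, -0.15325054, -0.1443661 ])} 0.0726
top {'mtx': array([[424.24735229,   0.        , 321.37091913],
       [  0.        , 424.24735229, 193.62528464],
       [  0.        ,   0.        ,   1.        ]]), 'R': array([[ 0.01774875, -0.99981818,  0.00697102],
       [-0.99390245, -0.01840174, -0.10871657],
       [ 0.10882508, -0.00499893, -0.99404834]]), 't': array([-0.02478833,  0.59511868,  0.91431735])}
side {'mtx': array([[363.29091604,   0.        , 319.82694835],
       [  0.        , 363.29091604, 193.69479815],
       [  0.        ,   0.        ,   1.        ]]), 'R': array([[ 0.98987784, -0.14096618, -0.01644379],
       [-0.11112008, -0.69774493, -0.7076753 ],
       [ 0.08828472,  0.70233934, -0.70634642]]), 't': array([-0.58825169,  0.08781475,  0.80815002])}
{'mtx': array([[290.38447269,   0.        , 322.62498734],
       [  0.        , 290.38447269, 202.55854474],
       [  0.        ,   0.        ,   1.        ]]), 'tool_from_camera': array([[-3.33434094e-05, -9.63031370e-01, -2.69389270e-01,
         6.78716114e-02],
       [ 9.99999980e-01, -8.45690081e-05,  1.78549053e-04,
         8.09404495e-04],
       [-1.94730322e-04, -2.69389259e-01,  9.63031354e-01,
        -6.97096347e-02],
       [ 0.00000000e+00,  0.00000000e+00,  0.00000000e+00,
         1.00000000e+00]])}
```

View pics/top0.png

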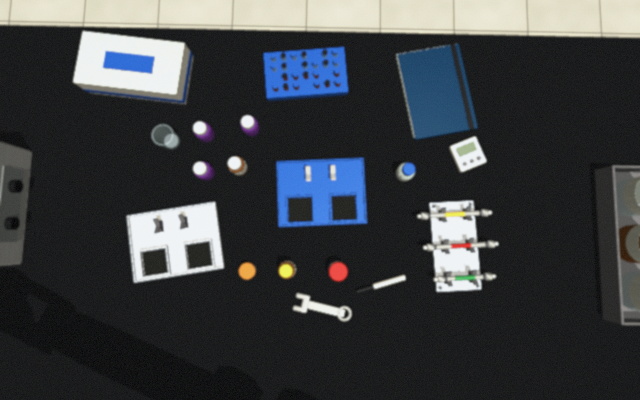

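View pics/side0.png

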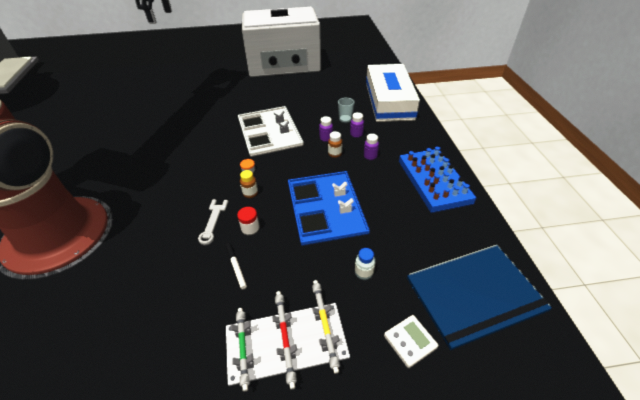

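The top view shows, at (col,row): the blue tray (322,193) and white tray (175,243); yellow, red and green columns at (455,213), (461,245) and (464,278); amber with white cap (237,165); clear with blue cap (405,171); jar (338,271); spare (286,270). The purple bottles and the orange-capped bottle are decoys. The side view agrees with this.

```bash
cat > h.py <<'E'
import numpy as np, cv2
from scipy.spatial.transform import Rotation as Ro
from station import ctrl
def cast(m,px,z,pose=None):
    px=np.atleast_2d(px).astype(float)
    d=np.c_[px,np.ones(len(px))]@np.linalg.inv(m["mtx"]).T
    if pose is None: R,c=m["R"].T,-m["R"].T@m["t"]
    else:
        T=m["tool_from_camera"];Rt=Ro.from_rotvec(pose[1]).as_matrix()
        R=Rt@T[:3,:3];c=pose[0]+Rt@T[:3,3]
    d=d@R.T
    return c+d*((z-c[2])/d[:,2])[:,None]
def hsvmask(im,h0,h1,s0,v0,s1=255,v1=255):
    h=cv2.cvtColor(im,cv2.COLOR_BGR2HSV)
    if h0>h1: return cv2.inRange(h,(h0,s0,v0),(180,s1,v1))|cv2.inRange(h,(0,s0,v0),(h1,s1,v1))
    return cv2.inRange(h,(h0,s0,v0),(h1,s1,v1))
def blobs(mask,amin):
    cs,_=cv2.findContours(mask,cv2.RETR_EXTERNAL,cv2.CHAIN_APPROX_NONE)
    return [c for c in cs if cv2.contourArea(c)>amin]
def cen(c):
    M=cv2.moments(c);return np.array([M["m10"]/M["m00"],M["m01"]/M["m00"]])
def rect(m,c,z,pose=None):
    p=cast(m,c.reshape(-1,2),z,pose)[:,:2]
    (cx,cy),(w,h),a=cv2.minAreaRect((p*1000).astype(np.float32))
    if w<h: a+=90;w,h=h,w
    return np.array([cx,cy])/1000,w,h,(a+90)%180-90   # long axis angle, deg
E
python3 - <<'E'
from h import *
np.set_printoptions(precision=4,suppress=True)
f=np.load("top0.npz");im=f["im"];m=ctrl.camera_model("top")
def near(mask,p,z,amin=15,name=""):
    for c in blobs(mask,amin):
        if np.hypot(*(cen(c)-p))<12: 
            print(name,cen(c),cast(m,cen(c),z)[0],rect(m,c,z))
near(hsvmask(im,105,125,120,90),(322,193),.01,name="blue tray")
near(hsvmask(im,0,180,0,130,60),(175,243),.01,name="white tray")
near(hsvmask(im,20,35,120,100),(455,213),.036,name="yel col")
near(hsvmask(im,170,10,120,90),(461,245),.036,name="red col")
near(hsvmask(im,45,85,80,60),(464,278),.036,name="grn col")
near(hsvmask(im,0,180,0,150,60),(235,163),.064,name="amber")
near(hsvmask(im,95,125,120,80),(405,171),.064,name="clear")
near(hsvmask(im,170,10,120,90),(338,271),.05,name="jar")
near(hsvmask(im,20,35,120,100),(286,270),.064,name="spare")
near(hsvmask(im,0,180,0,130,60),(455,245),.005,name="stand")
E
```

```text
blue tray [320.9128 191.9867] [ 0.6017 -0.013   0.01  ] (array([ 0.6025, -0.013 ]), 204.2318115234375, 154.41453552246094, -86.54404664039612)
white tray [174.4196 241.666 ] [0.483  0.3148 0.01  ] (array([0.484 , 0.3147]), 203.11138916015625, 152.9512939453125, -79.8546371459961)
yel col [455.4929 213.6702] [ 0.5559 -0.3121  0.036 ] (array([ 0.5544, -0.31  ]), 41.4131965637207, 11.001419067382812, -83.27092981338501)
red col [461.8909 245.2091] [ 0.4867 -0.325   0.036 ] (array([ 0.4876, -0.3231]), 39.664791107177734, 13.112937927246094, 88.83061218261719)
grn col [465.7778 277.328 ] [ 0.4172 -0.3323  0.036 ] (array([ 0.4183, -0.3306]), 39.34724807739258, 12.902490615844727, 88.77161407470703)
amber [234.2659 162.8729] [0.6557 0.1765 0.064 ] (array([0.6554, 0.176 ]), 28.377103805541992, 26.42009162902832, -88.90396058559418)
clear [408.8255 168.2103] [ 0.6511 -0.203   0.064 ] (array([ 0.6516, -0.2034]), 26.72309112548828, 26.14280128479004, -0.1828765869140625)
jar [337.774  271.4137] [ 0.4262 -0.0521  0.05  ] (array([ 0.426 , -0.0516]), 40.86616897583008, 40.24748611450195, -89.02075469493866)
spare [285.2838 270.5377] [0.4271 0.0595 0.064 ] (array([0.4272, 0.0601]), 31.315845489501953, 29.590286254882812, 1.4480528831481934)
stand [454.8606 245.87  ] [ 0.4847 -0.3194  0.005 ] (array([ 0.4861, -0.3175]), 202.88206481933594, 141.93942260742188, 4.078612327575684)
```

```bash
cat >> h.py <<'E'
def plan(*wps):
    """world waypoints (x,y,z,tool-y angle deg) -> row numbers and row counts from the present pose"""
    o=ctrl.get_obs();p0=np.array(o["tool_pos"]);R0=Ro.from_rotvec(o["tool_rot"]);lp,lR=p0,R0
    print("at",o["t"],p0.round(4),"yang",np.degrees(np.arctan2(*R0.as_matrix()[:2,1][::-1])).round(2),"open",round(o["opening"],4),o["grip_force"])
    for x,y,z,a in wps:
        a=np.radians(a);s,c=np.sin(a),np.cos(a);R=Ro.from_matrix([[-s,c,0],[c,s,0],[0,0,-1]])
        sh=R0.inv().apply(np.array([x,y,z])-p0)/.6;tu=(R0.inv()*R).as_rotvec()/(np.pi/2)
        n=max(np.linalg.norm(np.array([x,y,z])-lp)/.05,np.degrees((lR.inv()*R).magnitude())/8.59)
        print(np.r_[sh,tu].round(4).tolist(),"rows %.1f"%n);lp,lR=np.array([x,y,z]),R
E
python3 -c "
from h import *
plan((.6555,.1765,.22,0),(.6555,.1765,.09,0))"
```

```text
at 0.1 [0.2087 0.5887 0.3028] yang 70.47 open 0.0855 0.0
[-0.9315, -0.3983, 0.1385, -0.0011, 0.0006, 0.783] rows 12.3
[-0.9315, -0.3979, 0.3552, -0.0011, 0.0006, 0.783] rows 2.6
```

Request:
{"name": "apply_moves", "arguments": {
  "rows": [-0.9315, -0.398, 0.138, -0.001, 0.0006, 0.783, -0.9315, -0.398, 0.138, -0.001, 0.0006, 0.783, -0.9315, -0.398, 0.138, -0.001, 0.0006, 0.783, -0.9315, -0.398, 0.138, -0.001, 0.0006, 0.783, -0.9315, -0.398, 0.138, -0.001, 0.0006, 0.783, -0.9315, -0.398, 0.138, -0.001, 0.0006, 0.783, -0.9315, -0.398, 0.138, -0.001, 0.0006, 0.783, -0.9315, -0.398, 0.138, -0.001, 0.0006, 0.783, -0.9315, -0.398, 0.138, -0.001, 0.0006, 0.783, -0.9315, -0.398, 0.138, -0.001, 0.0006, 0.783, -0.9315, -0.398, 0.138, -0.001, 0.0006, 0.783, -0.9315, -0.398, 0.138, -0.001, 0.0006, 0.783, -0.9315, -0.398, 0.138, -0.001, 0.0006, 0.783, -0.9315, -0.398, 0.138, -0.001, 0.0006, 0.783, -0.9315, -0.398, 0.138, -0.001, 0.0006, 0.783, -0.9315, -0.398, 0.138, -0.001, 0.0006, 0.783],
  "grip": 0.72,
  "grip_force": 30
}}

```text
t: 1.7
tool_pos: [0.6548, 0.1786, 0.2213]
tool_rot: [-2.219, -2.223, -0.003]
contact_force: [0.5, -0.2, -0.2]
opening: 0.0616
grip_force: 0.0
```

Run:
```python
from h import *
o=ctrl.get_obs();im,d=ctrl.get_image("wrist");cv2.imwrite("pics/w1.png",im)
pose=(o["tool_pos"],o["tool_rot"]);m=ctrl.camera_model("wrist")
for c in blobs(hsvmask(im,0,180,0,150,70),60): print(cen(c).round(0),cast(m,cen(c),.064,pose)[0].round(4),rect(m,c,.064,pose))
plan((.6555,.1765,.09,0))
```

```text
[ 58. 332.] [0.4102 0.0597 0.064 ] (array([0.41045975, 0.05927663]), 55.9017219543457, 18.532093048095703, -89.51785576343536)
[626. 335.] [0.9377 0.0571 0.064 ] (array([0.92935706, 0.06299591]), 173.3171844482422, 36.0406379699707, -73.63628768920898)
[438. 236.] [0.7524 0.1558 0.064 ] (array([0.75235938, 0.15569063]), 27.140810012817383, 26.05562973022461, 0.1057819128036499)
[329. 207.] [0.6604 0.1805 0.064 ] (array([0.66065411, 0.17998273]), 26.661216735839844, 26.458757400512695, -45.30714416503906)
[312. 111.] [0.6474 0.2549 0.064 ] (array([0.64729755, 0.25471196]), 26.676671981811523, 26.450986862182617, -74.8466968536377)
[432. 105.] [0.7368 0.2595 0.064 ] (array([0.73669214, 0.25912946]), 26.781906127929688, 26.111892700195312, 0.11107321828603745)
[599.  14.] [0.8452 0.319  0.064 ] (array([0.84438983, 0.31767651]), 63.74409103393555, 20.04603385925293, 0.11259965598583221)
[398.  14.] [0.707  0.3193 0.064 ] (array([0.70707025, 0.31802737]), 25.162185668945312, 18.797571182250977, 0.11383619159460068)
[145.  80.] [0.5261 0.2768 0.064 ] (array([0.52371497, 0.28105151]), 121.3848648071289, 114.62744140625, 10.06118392944336)
at 1.75 [0.6548 0.1787 0.2215] yang 0.12 open 0.0613 0.0
[-0.0041, 0.0009, 0.2191, 0.0005, -0.0012, 0.0014] rows 2.6
```

View pics/w1.png

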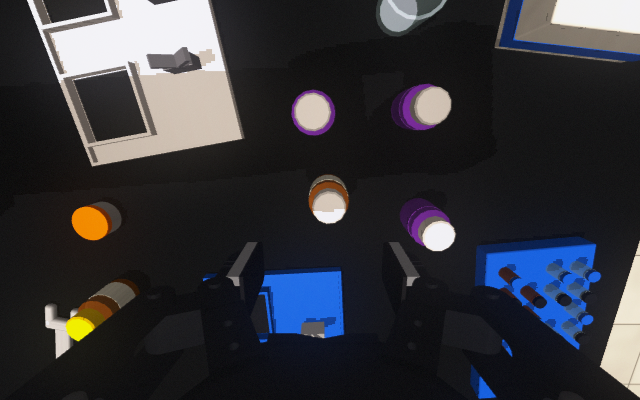

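The wrist view shows the amber bottle at (329,207), which gives (0.660,0.180). That is 5 mm from the top view's figure, and I use the closer view. Purple neighbours at (312,111) and (438,236) are clear of the fingers.

Request:
{"name": "apply_moves", "arguments": {
  "rows": [0.002, 0.008, 0.1, 0, 0, 0, 0.002, 0.008, 0.1, 0, 0, 0, 0.002, 0.008, 0.22, 0, 0, 0, 0.002, 0.008, 0.22, 0, 0, 0, 0.002, 0.008, 0.22, 0, 0, 0, 0.002, 0.008, 0.22, 0, 0, 0]
}}

```text
t: 2.35
tool_pos: [0.6606, 0.1792, 0.0899]
tool_rot: [-2.22, -2.222, -0.003]
contact_force: [0.6, 1.2, 1.2]
opening: 0.0613
grip_force: 0.0
```

Request:
{"name": "apply_moves", "arguments": {
  "rows": [0, 0, 0, 0, 0, 0, 0, 0, 0, 0, 0, 0, 0, 0, 0, 0, 0, 0, 0, 0, 0, 0, 0, 0, 0, 0, 0, 0, 0, 0, 0, 0, 0, 0, 0, 0],
  "grip": 0.2
}}

```text
t: 2.95
tool_pos: [0.6623, 0.179, 0.0924]
tool_rot: [2.22, 2.22, 0.008]
contact_force: [-1.3, 0.1, 7.2]
opening: 0.0349
grip_force: 30.5
```

Request:
{"name": "apply_moves", "arguments": {
  "rows": [0, 0, -0.02, 0, 0, 0, 0, 0, -0.06, 0, 0, 0, 0, 0, -0.14, 0, 0, 0, 0, 0, -0.22, 0, 0, 0, -0.1, -0.02, -0.28, 0, 0, 0, -0.2, -0.05, -0.35, 0, 0, 0, -0.27, -0.07, -0.35, 0, 0, 0, -0.35, -0.1, -0.35, 0, 0, 0, -0.465, -0.1, -0.35, 0, 0, 0, -0.465, -0.1, -0.35, 0, 0, 0, -0.465, -0.1, -0.35, 0, 0, 0, -0.465, -0.1, -0.35, 0, 0, 0]
}}

```text
t: 4.15
tool_pos: [0.6003, -0.1021, 0.2993]
tool_rot: [-2.224, -2.218, -0.004]
contact_force: [-0.6, 1.3, -1.6]
opening: 0.0351
grip_force: 30.3
```

Run:
```python
from h import *
o=ctrl.get_obs();im,d=ctrl.get_image("wrist");cv2.imwrite("pics/w2.png",im)
pose=(o["tool_pos"],o["tool_rot"]);m=ctrl.camera_model("wrist")
for c in blobs(hsvmask(im,105,125,120,70),1500): print(cen(c).round(0),rect(m,c,.01,pose))
for nm,mk,z in(("jar",hsvmask(im,170,10,120,90),.05),("spare",hsvmask(im,20,35,120,100),.064)):
  for c in blobs(mk,100): print(nm,cen(c).round(0),rect(m,c,z,pose))
for c in blobs(hsvmask(im,0,180,0,0,255,60),1500):
  r=rect(m,c,.014,pose)
  if r[1]<70: print("well",cen(c).round(),r)
plan()
```

```text
[520. 283.] (array([ 0.84870825, -0.27004965]), 209.98143005371094, 129.27154541015625, 11.220909118652344)
[573.  77.] (array([0.89494739, 0.01686342]), 165.65655517578125, 137.56271362304688, -84.30192041397095)
[327.  92.] (array([ 0.60614868, -0.01250156]), 203.40081787109375, 150.95240783691406, -86.55168557167053)
jar [166. 138.] (array([ 0.43269009, -0.05033324]), 44.5951042175293, 38.876102447509766, -0.15981292724609375)
spare [142.  18.] (array([0.43428506, 0.05904362]), 34.115516662597656, 27.08273696899414, -32.86334228515625)
well [291.  57.] (array([0.5662525 , 0.03484348]), 53.53404235839844, 53.17794418334961, -86.50081706047058)
at 4.2 [ 0.6005 -0.1008  0.299 ] yang -0.05 open 0.035 30.262303948402405
```

View pics/w2.png

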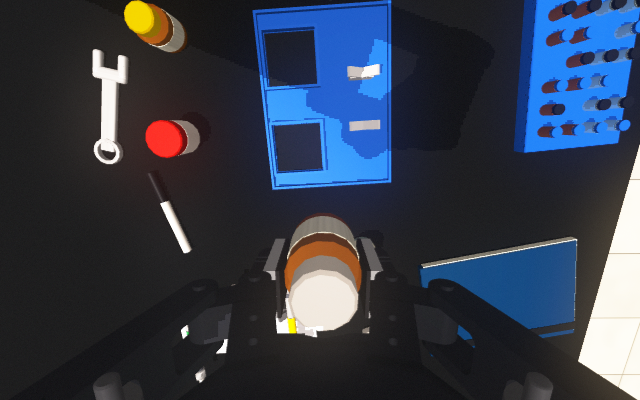

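The wrist view shows the whole blue tray at (327,92), giving (0.606,-0.0125) with yaw 3.45°. The amber bottle is held upright at (323,290). Next it goes into the +y well at (291,57).

Request:
{"name": "apply_moves", "arguments": {
  "rows": [0.2247, -0.058, 0.1, 0, 0, 0, 0.2247, -0.058, 0.232, 0, 0, 0, 0.2247, -0.058, 0.232, 0, 0, 0, 0.2247, -0.058, 0.232, 0, 0, 0, 0.2247, -0.058, 0.232, 0, 0, 0, 0.2247, -0.058, 0.28, 0, 0, 0, 0.2247, -0.058, 0.31, 0, 0, 0, 0.2247, -0.058, 0.325, 0, 0, 0, 0.2247, -0.058, 0.332, 0, 0, 0, 0.2247, -0.058, 0.334, 0, 0, 0, 0.2247, -0.058, 0.334, 0, 0, 0, 0.2247, -0.058, 0.334, 0, 0, 0]
}}

```text
t: 5.4
tool_pos: [0.5667, 0.0343, 0.0996]
tool_rot: [2.221, 2.221, 0.005]
contact_force: [0.1, 0.4, -1.9]
opening: 0.0349
grip_force: 30.4
```

Request:
{"name": "apply_moves", "arguments": {
  "rows": [0, 0, 0.002, 0, 0, 0, 0, 0, 0.0035, 0, 0, 0, 0, 0, 0.005, 0, 0, 0, 0, 0, 0.005, 0, 0, 0]
}}

```text
t: 5.8
tool_pos: [0.5662, 0.0343, 0.0964]
tool_rot: [-2.221, -2.221, -0.002]
contact_force: [-2.9, -0.2, 4.6]
opening: 0.0345
grip_force: 30.8
```

Force rose to about 6 N above the free reading, so the bottle is on the floor. I release with a modest opening.

Request:
{"name": "apply_moves", "arguments": {
  "rows": [0, 0, 0, 0, 0, 0, 0, 0, 0, 0, 0, 0, 0, 0, 0, 0, 0, 0, 0, 0, 0, 0, 0, 0],
  "grip": 0.7
}}

```text
t: 6.2
tool_pos: [0.5659, 0.0344, 0.0952]
tool_rot: [-2.221, -2.221, -0.002]
contact_force: [0.7, -0.1, 0.1]
opening: 0.0599
grip_force: 0.0
```

Request:
{"name": "apply_moves", "arguments": {
  "rows": [0, 0, -0.03, 0, 0, 0, 0, 0, -0.08, 0, 0, 0, 0, 0, -0.16, 0, 0, 0, -0.07, -0.08, -0.2, 0, 0, 0, -0.14, -0.15, -0.2, 0, 0, 0, -0.14, -0.22, -0.2, 0, 0, 0, -0.14, -0.22, -0.2, 0, 0, 0, -0.14, -0.22, -0.2, 0, 0, 0]
}}

```text
t: 7.0
tool_pos: [0.4323, -0.0503, 0.2149]
tool_rot: [-2.223, -2.219, -0.003]
contact_force: [0.7, 0.6, -0.1]
opening: 0.0598
grip_force: 0.0
```

Run:
```python
from h import *
o=ctrl.get_obs();im,d=ctrl.get_image("wrist");cv2.imwrite("pics/w3.png",im)
pose=(o["tool_pos"],o["tool_rot"]);m=ctrl.camera_model("wrist")
for c in blobs(hsvmask(im,170,10,120,90),100):
    print("jar side+lid",cen(c).round(0),cast(m,cen(c),.05,pose)[0].round(4),rect(m,c,.05,pose))
for c in blobs(hsvmask(im,0,180,0,150,70),60): print(cen(c).round(0),cast(m,cen(c),.068,pose)[0].round(4),rect(m,c,.068,pose)[1:3])
plan()
```

```text
jar side+lid [322. 202.] [ 0.4327 -0.0461  0.05  ] (array([ 0.43197995, -0.04396016]), 53.97494125366211, 40.76579666137695, 69.08363342285156)
[444. 372.] [ 0.5454 -0.2049  0.068 ] (30.862258911132812, 14.817588806152344)
[614. 337.] [ 0.6919 -0.1665  0.068 ] (47.02906799316406, 8.909520149230957)
[298. 298.] [ 0.4123 -0.1264  0.068 ] (59.563758850097656, 9.242416381835938)
[403. 263.] [ 0.4988 -0.0933  0.068 ] (43.75100326538086, 12.69968318939209)
[243. 263.] [ 0.3673 -0.0928  0.068 ] (43.669437408447266, 12.636106491088867)
[557. 183.] [ 0.6116 -0.027   0.068 ] (46.5586051940918, 15.68040943145752)
[319. 180.] [ 0.4305 -0.0239  0.068 ] (31.698566436767578, 14.436939239501953)
[568. 121.] [0.6097 0.019  0.068 ] (46.647552490234375, 9.557042121887207)
[232. 157.] [ 0.3663 -0.0067  0.068 ] (101.22818756103516, 29.969284057617188)
[506.  98.] [0.5628 0.0346 0.068 ] (34.09402847290039, 28.22409439086914)
[464. 103.] [0.5334 0.0314 0.068 ] (32.20252990722656, 23.54191017150879)
[321.  87.] [0.4319 0.0416 0.068 ] (29.774511337280273, 11.8292818069458)
at 7.05 [ 0.4335 -0.05    0.2154] yang -0.06 open 0.0595 0.0
```

View pics/w3.png

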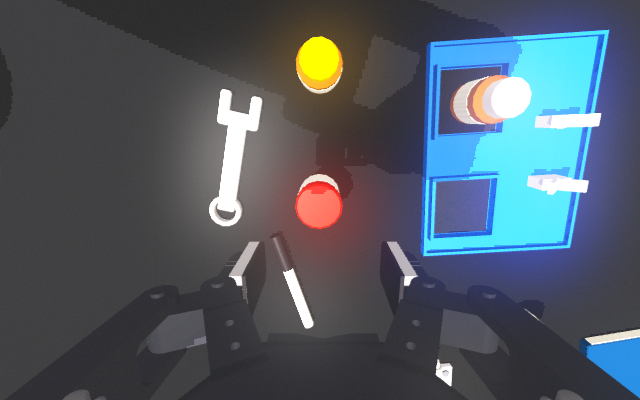

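The wrist view shows the amber bottle upright in the +y well at (490,98). The jar lid is at (320,205), giving about (0.432,-0.048), and the pen is clear of the fingers.

Request:
{"name": "apply_moves", "arguments": {
  "rows": [0.002, -0.003, 0.1, 0, 0, 0, 0.002, -0.003, 0.16, 0, 0, 0, 0.002, -0.003, 0.211, 0, 0, 0, 0.002, -0.003, 0.211, 0, 0, 0, 0.002, -0.003, 0.211, 0, 0, 0]
}}

```text
t: 7.55
tool_pos: [0.433, -0.0482, 0.0889]
tool_rot: [-2.22, -2.221, -0.002]
contact_force: [0.6, -0.8, 0.8]
opening: 0.0594
grip_force: 0.0
```

Request:
{"name": "apply_moves", "arguments": {
  "rows": [0, 0, 0, 0, 0, 0, 0, 0, 0, 0, 0, 0, 0, 0, 0, 0, 0, 0, 0, 0, 0, 0, 0, 0, 0, 0, 0, 0, 0, 0, 0, 0, 0, 0, 0, 0],
  "grip": 0.25
}}

```text
t: 8.15
tool_pos: [0.4342, -0.0489, 0.0913]
tool_rot: [2.219, 2.218, 0.007]
contact_force: [-0.2, -0.0, 6.9]
opening: 0.039
grip_force: 30.8
```

Request:
{"name": "apply_moves", "arguments": {
  "rows": [0, 0, -0.02, 0, 0, 0, 0, 0, -0.07, 0, 0, 0, 0, 0, -0.14, 0, 0, 0, -0.026, 0.08, -0.16, 0, 0, 0, -0.026, 0.16, -0.16, 0, 0, 0, -0.026, 0.228, -0.16, 0, 0, 0, -0.026, 0.228, -0.16, 0, 0, 0, -0.026, 0.228, -0.12, 0, 0, 0, -0.026, 0.228, -0.07, 0, 0, 0, -0.026, 0.228, -0.035, 0, 0, 0, -0.026, 0.228, -0.02, 0, 0, 0, -0.026, 0.228, -0.015, 0, 0, 0, -0.026, 0.228, -0.015, 0, 0, 0, -0.026, 0.228, -0.015, 0, 0, 0]
}}

```text
t: 9.55
tool_pos: [0.5698, -0.0643, 0.0994]
tool_rot: [2.22, 2.22, 0.005]
contact_force: [0.0, -0.1, -0.7]
opening: 0.0391
grip_force: 30.6
```

Request:
{"name": "apply_moves", "arguments": {
  "rows": [0, 0, 0.001, 0, 0, 0, 0, 0, 0.002, 0, 0, 0, 0, 0, 0.003, 0, 0, 0, 0, 0, 0.003, 0, 0, 0]
}}

```text
t: 9.95
tool_pos: [0.5689, -0.064, 0.0959]
tool_rot: [-2.221, -2.221, -0.003]
contact_force: [-0.8, 0.1, -0.4]
opening: 0.039
grip_force: 30.6
```

Request:
{"name": "apply_moves", "arguments": {
  "rows": [0, 0.002, 0.002, 0, 0, 0, 0, 0.002, 0.003, 0, 0, 0, 0, 0.002, 0.003, 0, 0, 0]
}}

```text
t: 10.25
tool_pos: [0.5699, -0.064, 0.0953]
tool_rot: [-2.219, -2.22, 0.0]
contact_force: [-6.1, 0.7, 9.6]
opening: 0.0392
grip_force: 31.6
```

Request:
{"name": "apply_moves", "arguments": {
  "rows": [0, 0, 0, 0, 0, 0, 0, 0, 0, 0, 0, 0, 0, 0, 0, 0, 0, 0, 0, 0, 0, 0, 0, 0],
  "grip": 0.7
}}

```text
t: 10.65
tool_pos: [0.5701, -0.064, 0.0938]
tool_rot: [-2.221, -2.221, -0.002]
contact_force: [0.7, -0.2, 0.4]
opening: 0.0599
grip_force: 0.0
```

Request:
{"name": "apply_moves", "arguments": {
  "rows": [0, 0, -0.03, 0, 0, 0, 0, 0, -0.08, 0, 0, 0, 0, 0, -0.16, 0, 0, 0, 0, 0, -0.24, 0, 0, -0.03, -0.08, 0, -0.3, 0, 0, -0.06, -0.16, -0.02, -0.34, 0, 0, -0.09, -0.24, -0.06, -0.34, 0, 0, -0.09, -0.32, -0.1, -0.34, 0, 0, -0.09, -0.4, -0.13, -0.34, 0, 0, -0.09, -0.48, -0.13, -0.34, 0, 0, -0.09, -0.56, -0.13, -0.34, 0, 0, -0.09, -0.56, -0.13, -0.34, 0, 0, -0.09, -0.56, -0.13, -0.34, 0, 0, -0.09]
}}

```text
t: 11.95
tool_pos: [0.4913, -0.4024, 0.2968]
tool_rot: [-2.062, -2.369, -0.003]
contact_force: [0.8, 0.3, 0.6]
opening: 0.0598
grip_force: 0.0
```

```bash
cat > cols.py <<'E'
from h import *
import sys
o=ctrl.get_obs();im,d=ctrl.get_image("wrist");cv2.imwrite(sys.argv[1],im)
pose=(o["tool_pos"],o["tool_rot"]);m=ctrl.camera_model("wrist")
for nm,a in(("yel",(20,35,120,80)),("red",(170,10,120,60)),("grn",(45,85,80,50))):
  for c in blobs(hsvmask(im,*a),80):
    r=rect(m,c,.035,pose)
    if r[2]<20: print(nm,cen(c).round(0),cast(m,cen(c),.035,pose)[0].round(4),r)
plan()
E
python3 cols.py pics/w4.png
```

```text
yel [395. 107.] [ 0.5583 -0.3076  0.035 ] (array([ 0.55845905, -0.30829126]), 43.949005126953125, 10.688159942626953, -85.21293783187866)
red [331. 109.] [ 0.4897 -0.32    0.035 ] (array([ 0.4897406 , -0.32050381]), 43.32312774658203, 9.556076049804688, -86.49641537666321)
grn [267. 108.] [ 0.4207 -0.3278  0.035 ] (array([ 0.42012747, -0.32806116]), 42.92041015625, 9.946956634521484, -84.8019003868103)
at 12.0 [ 0.4918 -0.4008  0.2969] yang 8.02 open 0.0596 0.0
```

View pics/w4.png

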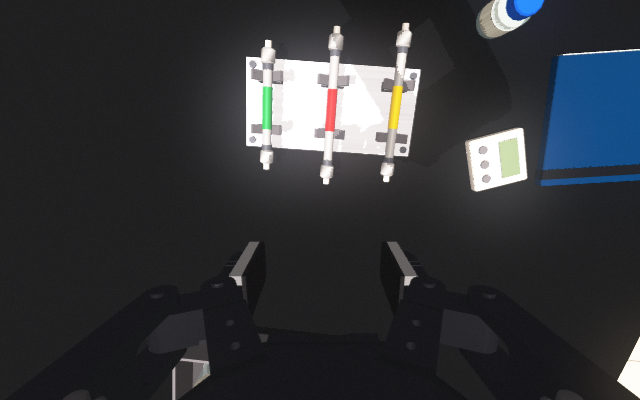

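The wrist view shows the yellow, red and green bands at (395,107), (331,109) and (267,108). The column pitch comes out at about 69 mm with yaw about 4.4°, as it must be. Next is the red one.

```bash
python3 -c "
from h import *
plan((.4897,-.3203,.17,4.4),(.4897,-.3203,.088,4.4))"
```

```text
at 12.0 [ 0.4918 -0.4008  0.2969] yang 8.02 open 0.0596 0.0
[0.1327, 0.0152, 0.2119, 0.0003, -0.0018, 0.0402] rows 3.0
[0.1323, 0.0151, 0.3485, 0.0003, -0.0018, 0.0402] rows 1.6
```

Request:
{"name": "apply_moves", "arguments": {
  "rows": [0.06, 0.007, 0.1, 0, -0.002, 0.02, 0.133, 0.015, 0.2, 0, -0.002, 0.04, 0.133, 0.015, 0.21, 0, -0.002, 0.04, 0.133, 0.015, 0.21, 0, -0.002, 0.04, 0.133, 0.015, 0.28, 0, -0.002, 0.04, 0.133, 0.015, 0.32, 0, -0.002, 0.04, 0.133, 0.015, 0.348, 0, -0.002, 0.04, 0.133, 0.015, 0.348, 0, -0.002, 0.04, 0.133, 0.015, 0.348, 0, -0.002, 0.04],
  "grip": 0.55
}}

```text
t: 12.9
tool_pos: [0.4907, -0.3201, 0.0902]
tool_rot: [2.129, 2.305, -0.0]
contact_force: [0.9, -0.8, 0.6]
opening: 0.0472
grip_force: 0.0
```

Request:
{"name": "apply_moves", "arguments": {
  "rows": [0, 0, 0, 0, 0, 0, 0, 0, 0, 0, 0, 0, 0, 0, 0, 0, 0, 0, 0, 0, 0, 0, 0, 0, 0, 0, 0, 0, 0, 0, 0, 0, 0, 0, 0, 0, 0, 0, 0, 0, 0, 0],
  "grip": 0
}}

```text
t: 13.6
tool_pos: [0.4893, -0.3206, 0.0904]
tool_rot: [2.131, 2.306, -0.004]
contact_force: [-6.1, -0.5, 5.2]
opening: 0.0085
grip_force: 29.3
```

Request:
{"name": "apply_moves", "arguments": {
  "rows": [0, 0, -0.01, 0, 0, 0, 0, 0, -0.04, 0, 0, 0, 0, 0, -0.1, 0, 0, 0, 0, 0, -0.18, 0, 0, 0, 0, 0, -0.2, 0, 0, 0, 0, 0, -0.2, 0, 0, 0],
  "grip_force": 40
}}

```text
t: 14.2
tool_pos: [0.4912, -0.3206, 0.2129]
tool_rot: [2.126, 2.3, 0.0]
contact_force: [-0.2, 0.1, -1.2]
opening: 0.0084
grip_force: 39.0
```

```bash
python3 -c "
from h import *
plan((.6459,-.0101,.2,3.45),(.6459,-.0101,.12,3.45),(.6459,-.0101,.093,3.45))"
```

```text
at 14.2 [ 0.4912 -0.3206  0.2129] yang 4.51 open 0.0084 39.045290350914
[0.4958, 0.2976, 0.0201, 0.0041, 0.0043, 0.0117] rows 6.9
[0.4968, 0.2968, 0.1534, 0.0041, 0.0043, 0.0117] rows 1.6
[0.4971, 0.2965, 0.1984, 0.0041, 0.0043, 0.0117] rows 0.5
```

Request:
{"name": "apply_moves", "arguments": {
  "rows": [0.07, 0.04, 0.0, 0, 0, 0.012, 0.14, 0.083, 0.0, 0, 0, 0.012, 0.21, 0.125, 0.0, 0, 0, 0.012, 0.28, 0.168, 0.0, 0, 0, 0.012, 0.35, 0.21, 0.0, 0, 0, 0.012, 0.42, 0.252, 0.0, 0, 0, 0.012, 0.47, 0.28, 0.02, 0, 0, 0.012, 0.497, 0.297, 0.03, 0, 0, 0.012, 0.497, 0.297, 0.05, 0, 0, 0.012, 0.497, 0.297, 0.1, 0, 0, 0.012, 0.497, 0.297, 0.14, 0, 0, 0.012, 0.497, 0.297, 0.17, 0, 0, 0.012, 0.497, 0.297, 0.185, 0, 0, 0.012, 0.497, 0.297, 0.19, 0, 0, 0.012, 0.497, 0.297, 0.19, 0, 0, 0.012, 0.497, 0.297, 0.19, 0, 0, 0.012]
}}

```text
t: 15.8
tool_pos: [0.6447, -0.0087, 0.0957]
tool_rot: [2.152, 2.284, 0.001]
contact_force: [0.2, -0.4, -0.7]
opening: 0.008
grip_force: 39.2
```

```bash
python3 -c "
from h import *
plan((.6459,-.0101,.0905,3.45))"
```

```text
at 15.8 [ 0.6447 -0.0087  0.0957] yang 3.41 open 0.008 39.1891747713089
[-0.0024, 0.0018, 0.0087, 0.0018, 0.0013, -0.0004] rows 0.1
```

Request:
{"name": "apply_moves", "arguments": {
  "rows": [-0.002, 0.002, 0.003, 0, 0, 0, -0.002, 0.002, 0.006, 0, 0, 0, -0.002, 0.002, 0.009, 0, 0, 0, -0.002, 0.002, 0.009, 0, 0, 0]
}}

```text
t: 16.2
tool_pos: [0.6458, -0.0097, 0.0908]
tool_rot: [2.152, 2.285, -0.001]
contact_force: [-3.3, 0.1, 7.2]
opening: 0.0085
grip_force: 39.9
```

Contact came at the expected height, so I release, rise, and take a look.

Request:
{"name": "apply_moves", "arguments": {
  "rows": [0, 0, 0, 0, 0, 0, 0, 0, 0, 0, 0, 0, 0, 0, 0, 0, 0, 0, 0, 0, 0, 0, 0, 0],
  "grip": 0.5,
  "grip_force": 30
}}

```text
t: 16.6
tool_pos: [0.6452, -0.0095, 0.0889]
tool_rot: [2.153, 2.286, -0.001]
contact_force: [-0.3, -0.1, 0.4]
opening: 0.043
grip_force: 0.0
```

Request:
{"name": "apply_moves", "arguments": {
  "rows": [0, 0, -0.03, 0, 0, 0, 0, 0, -0.08, 0, 0, 0, 0, 0, -0.16, 0, 0, 0, 0, 0, -0.24, 0, 0, 0, -0.06, -0.03, -0.3, 0, 0, 0, -0.13, -0.06, -0.34, 0, 0, 0, -0.14, -0.06, -0.34, 0, 0, 0, -0.14, -0.06, -0.34, 0, 0, 0]
}}

```text
t: 17.4
tool_pos: [0.6143, -0.0967, 0.2955]
tool_rot: [2.154, 2.28, 0.002]
contact_force: [1.0, 1.0, -0.8]
opening: 0.0429
grip_force: 0.0
```

```bash
python3 cols.py pics/w5.png; python3 -c "
from h import *
plan((.4205,-.3278,.25,4.4),(.4205,-.3278,.12,4.4),(.4205,-.3278,.089,4.4))"
```

```text
red [355. 104.] [ 0.6458 -0.0086  0.035 ] (array([ 0.64602258, -0.00945764]), 44.02059555053711, 9.539287567138672, -86.73402047157288)
red [289.  60.] [0.5743 0.0304 0.035 ] (array([0.57308295, 0.03388966]), 36.732540130615234, 19.937313079833984, 66.33771514892578)
at 17.45 [ 0.6141 -0.0955  0.2936] yang 3.35 open 0.043 0.0
at 17.45 [ 0.6141 -0.0955  0.2936] yang 3.35 open 0.043 0.0
[-0.3677, -0.3448, 0.0724, 0.001, 0.0007, -0.0117] rows 6.1
[-0.3674, -0.3451, 0.2891, 0.001, 0.0007, -0.0117] rows 2.6
[-0.3674, -0.3452, 0.3408, 0.001, 0.0007, -0.0117] rows 0.6
```

View pics/w5.png

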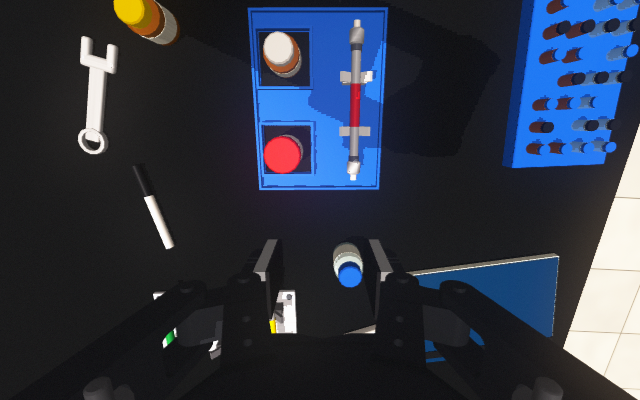

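The wrist view shows the blue kit complete: the red column in the rests at (355,104), the amber bottle at (281,54) and the jar at (283,154), both in their wells. The clear bottle's cap is at (349,274); I measure it from this same picture.

```bash
python3 -c "
from h import *
im=cv2.imread('pics/w5.png');o=ctrl.get_obs();pose=(o['tool_pos'],o['tool_rot']);m=ctrl.camera_model('wrist')
for c in blobs(hsvmask(im,100,125,120,80),100):
    if abs(cen(c)[1]-274)<15: print(cen(c),cast(m,cen(c),.062,pose),rect(m,c,.062,pose))
plan((.655,-.2,.2,0),(.655,-.2,.089,0))
"
```

```text
[349.48       274.55963964] [[ 0.65210676 -0.19567285  0.062     ]] (array([ 0.65274609, -0.19576933]), 32.327457427978516, 27.880695343017578, -86.69343686103821)
[512.15653262 288.34323503] [[ 0.84464079 -0.20269178  0.062     ]] (array([ 0.81833087, -0.22897316]), 162.42498779296875, 108.10192108154297, 11.496129989624023)
at 17.45 [ 0.6141 -0.0955  0.2936] yang 3.35 open 0.043 0.0
[-0.1778, 0.0577, 0.1562, 0.001, 0.0006, 0.0372] rows 2.9
[-0.1776, 0.0574, 0.3412, 0.001, 0.0006, 0.0372] rows 2.2
```

Request:
{"name": "apply_moves", "arguments": {
  "rows": [-0.07, 0.022, 0.05, 0, 0, 0, -0.14, 0.044, 0.1, 0, 0, 0, -0.176, 0.0565, 0.16, 0, 0, 0, -0.176, 0.0565, 0.18, 0, 0, 0, -0.176, 0.0565, 0.24, 0, 0, 0, -0.176, 0.0565, 0.3, 0, 0, 0, -0.176, 0.0565, 0.341, 0, 0, 0, -0.176, 0.0565, 0.341, 0, 0, 0, -0.176, 0.0565, 0.341, 0, 0, 0],
  "grip": 0.72
}}

```text
t: 18.35
tool_pos: [0.6544, -0.1974, 0.0881]
tool_rot: [-2.152, -2.288, 0.001]
contact_force: [-0.7, -0.6, 0.1]
opening: 0.0614
grip_force: 0.0
```

Request:
{"name": "apply_moves", "arguments": {
  "rows": [0, 0, 0, 0, 0, 0, 0, 0, 0, 0, 0, 0, 0, 0, 0, 0, 0, 0, 0, 0, 0, 0, 0, 0, 0, 0, 0, 0, 0, 0, 0, 0, 0, 0, 0, 0],
  "grip": 0.2
}}

```text
t: 18.95
tool_pos: [0.656, -0.1993, 0.0916]
tool_rot: [2.151, 2.283, 0.002]
contact_force: [0.2, 1.0, 6.5]
opening: 0.0352
grip_force: 30.6
```

Request:
{"name": "apply_moves", "arguments": {
  "rows": [0, 0, -0.02, 0, 0, 0, 0, 0, -0.06, 0, 0, 0, 0, 0, -0.14, 0, 0, 0, 0, 0, -0.22, 0, 0, 0, 0, 0, -0.3, 0, 0, 0, 0, 0, -0.34, 0, 0, 0, 0, 0, -0.34, 0, 0, 0]
}}

```text
t: 19.65
tool_pos: [0.656, -0.1995, 0.3002]
tool_rot: [2.146, 2.278, 0.005]
contact_force: [-0.5, -0.6, -0.2]
opening: 0.0351
grip_force: 30.1
```

```bash
python3 -c "
from h import *
plan((.487,.225,.3,10))"
```

```text
at 19.65 [ 0.656  -0.1995  0.3002] yang 3.42 open 0.0351 30.146575570106506
[0.723, -0.239, -0.0071, 0.0067, 0.0046, -0.0732] rows 9.1
```

Request:
{"name": "apply_moves", "arguments": {
  "rows": [0.07, -0.023, 0, 0, 0, -0.01, 0.14, -0.046, 0, 0, 0, -0.02, 0.21, -0.07, 0, 0, 0, -0.03, 0.28, -0.093, 0, 0, 0, -0.04, 0.35, -0.116, 0, 0, 0, -0.05, 0.42, -0.139, 0, 0, 0, -0.06, 0.49, -0.162, 0, 0, 0, -0.073, 0.56, -0.185, 0, 0, 0, -0.073, 0.63, -0.208, 0, 0, 0, -0.073, 0.69, -0.228, 0, 0, 0, -0.723, 0.723, -0.239, 0, 0, 0, -0.073, 0.723, -0.239, 0, 0, 0, -0.073, 0.723, -0.239, 0, 0, 0, -0.073]
}}

```text
t: 20.95
tool_pos: [0.4846, 0.2256, 0.2903]
tool_rot: [2.016, 2.408, -0.005]
contact_force: [0.3, 0.3, -1.0]
opening: 0.0351
grip_force: 30.3
```

Run:
```python
from h import *
o=ctrl.get_obs();im,d=ctrl.get_image("wrist");cv2.imwrite("pics/w6.png",im)
pose=(o["tool_pos"],o["tool_rot"]);m=ctrl.camera_model("wrist")
for c in blobs(hsvmask(im,0,180,0,100,60),1500): print(cen(c).round(0),rect(m,c,.01,pose))
for c in blobs(hsvmask(im,0,180,0,0,255,70),1000):
  r=rect(m,c,.014,pose)
  if r[1]<75: print("well",cen(c).round(),r)
plan()
```

```text
[322. 250.] (array([0.49999146, 0.11971446]), 107.41655731201172, 103.5401840209961, -74.27821445465088)
[565. 117.] (array([0.74403308, 0.34546277]), 89.6528091430664, 53.15110397338867, 10.145013809204102)
[339.  91.] (array([0.48733618, 0.3176409 ]), 200.26702880859375, 151.41807556152344, -79.90663814544678)
well [307. 145.] (array([0.45928119, 0.26195667]), 52.690853118896484, 51.976619720458984, 10.160135269165039)
at 21.0 [0.485  0.2251 0.2906] yang 10.06 open 0.0354 30.257692337036133
```

View pics/w6.png

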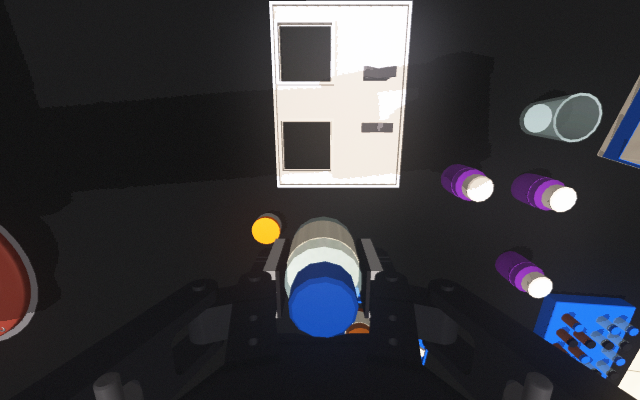

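The wrist view shows the white tray at (339,91), giving (0.487,0.318) with yaw 10.1°. Its near well is at (307,145), giving (0.459,0.262). The clear bottle is held upright.

```bash
python3 -c "
from h import *
plan((.459,.262,.16,10.1),(.459,.262,.098,10.1))"
```

```text
at 21.0 [0.485  0.2251 0.2906] yang 10.06 open 0.0354 30.257692337036133
[0.0686, -0.0317, 0.2176, -0.0008, 0.0016, -0.0004] rows 2.8
[0.0689, -0.0315, 0.3209, -0.0008, 0.0016, -0.0004] rows 1.2
```

Request:
{"name": "apply_moves", "arguments": {
  "rows": [0.03, -0.015, 0.06, 0, 0, 0, 0.069, -0.032, 0.12, 0, 0, 0, 0.069, -0.032, 0.18, 0, 0, 0, 0.069, -0.032, 0.22, 0, 0, 0, 0.069, -0.032, 0.22, 0, 0, 0, 0.069, -0.032, 0.27, 0, 0, 0, 0.069, -0.032, 0.3, 0, 0, 0, 0.069, -0.032, 0.315, 0, 0, 0, 0.069, -0.032, 0.319, 0, 0, 0, 0.069, -0.032, 0.319, 0, 0, 0, 0.069, -0.032, 0.319, 0, 0, 0]
}}

```text
t: 22.1
tool_pos: [0.4605, 0.2632, 0.102]
tool_rot: [2.018, 2.404, 0.003]
contact_force: [-0.2, 0.6, -1.0]
opening: 0.0351
grip_force: 30.3
```

Request:
{"name": "apply_moves", "arguments": {
  "rows": [0, 0, 0.0015, 0, 0, 0, 0, 0, 0.003, 0, 0, 0, 0, 0, 0.0045, 0, 0, 0, 0, 0, 0.0045, 0, 0, 0]
}}

```text
t: 22.5
tool_pos: [0.4593, 0.2629, 0.0977]
tool_rot: [2.018, 2.405, -0.001]
contact_force: [0.3, 0.3, -1.0]
opening: 0.0352
grip_force: 30.3
```

Request:
{"name": "apply_moves", "arguments": {
  "rows": [0, 0, 0.0015, 0, 0, 0, 0, 0, 0.003, 0, 0, 0, 0, 0, 0.0035, 0, 0, 0, 0, 0, 0.0035, 0, 0, 0]
}}

```text
t: 22.9
tool_pos: [0.4594, 0.2629, 0.0957]
tool_rot: [2.018, 2.405, -0.001]
contact_force: [-0.2, 0.1, 0.2]
opening: 0.0351
grip_force: 30.5
```

Contact is just starting (force up 1.2 N), so I go half a millimetre further and then release.

Request:
{"name": "apply_moves", "arguments": {
  "rows": [0, 0, 0.001, 0, 0, 0, 0, 0, 0.001, 0, 0, 0]
}}

```text
t: 23.1
tool_pos: [0.4594, 0.263, 0.0956]
tool_rot: [2.018, 2.405, -0.001]
contact_force: [-2.1, -1.4, 5.0]
opening: 0.0352
grip_force: 30.9
```

Request:
{"name": "apply_moves", "arguments": {
  "rows": [0, 0, 0, 0, 0, 0, 0, 0, 0, 0, 0, 0, 0, 0, 0, 0, 0, 0, 0, 0, 0, 0, 0, 0],
  "grip": 0.65
}}

```text
t: 23.5
tool_pos: [0.4594, 0.2629, 0.0949]
tool_rot: [2.018, 2.405, -0.001]
contact_force: [0.7, 0.4, 0.2]
opening: 0.0556
grip_force: 0.0
```

Request:
{"name": "apply_moves", "arguments": {
  "rows": [0, 0, -0.03, 0, 0, 0, 0, 0, -0.08, 0, 0, 0, 0, 0, -0.16, 0, 0, 0, 0, 0, -0.23, 0, 0, 0, 0, 0, -0.25, 0, 0, 0, 0, 0, -0.25, 0, 0, 0]
}}

```text
t: 24.1
tool_pos: [0.4605, 0.2637, 0.2481]
tool_rot: [2.017, 2.403, 0.007]
contact_force: [-0.0, -0.5, -1.0]
opening: 0.0557
grip_force: 0.0
```

```bash
python3 -c "
from h import *
plan((.45,-.2,.25,4.4),(.4205,-.3278,.25,4.4),(.4205,-.3278,.14,4.4),(.4205,-.3278,.089,4.4))"
```

```text
at 24.1 [0.4605 0.2637 0.2481] yang 10.0 open 0.0557 0.0
[-0.758, -0.1513, -0.0038, 0.0041, 0.0001, 0.0622] rows 9.3
[-0.9593, -0.2367, -0.0043, 0.0041, 0.0001, 0.0622] rows 2.6
[-0.9592, -0.2378, 0.1791, 0.0041, 0.0001, 0.0622] rows 2.2
[-0.9591, -0.2384, 0.2641, 0.0041, 0.0001, 0.0622] rows 1.0
```

Request:
{"name": "apply_moves", "arguments": {
  "rows": [-0.08, -0.02, 0, 0, 0, 0.01, -0.16, -0.04, 0, 0, 0, 0.02, -0.24, -0.06, 0, 0, 0, 0.03, -0.32, -0.08, 0, 0, 0, 0.04, -0.4, -0.1, 0, 0, 0, 0.05, -0.48, -0.12, 0, 0, 0, 0.062, -0.56, -0.14, 0, 0, 0, 0.062, -0.64, -0.16, 0, 0, 0, 0.062, -0.72, -0.18, 0, 0, 0, 0.062, -0.8, -0.2, 0, 0, 0, 0.062, -0.88, -0.22, 0, 0, 0, 0.062, -0.959, -0.238, 0, 0, 0, 0.062, -0.959, -0.238, 0, 0, 0, 0.062, -0.959, -0.238, 0.08, 0, 0, 0.062, -0.959, -0.238, 0.15, 0, 0, 0.062, -0.959, -0.238, 0.18, 0, 0, 0.062, -0.959, -0.238, 0.18, 0, 0, 0.062, -0.959, -0.238, 0.18, 0, 0, 0.062],
  "grip": 0.5
}}

```text
t: 25.9
tool_pos: [0.4181, -0.3275, 0.1367]
tool_rot: [-2.133, -2.305, 0.0]
contact_force: [-0.4, -0.5, 0.1]
opening: 0.043
grip_force: 0.0
```

```bash
python3 cols.py pics/w7.png; python3 -c "
from h import *
plan((.4205,-.3278,.0885,4.4))"
```

```text
yel [546. 221.] [ 0.5567 -0.3075  0.035 ] (array([ 0.55675873, -0.30818127]), 45.40936279296875, 14.193319320678711, -86.28081202507019)
grn [325. 235.] [ 0.42   -0.3277  0.035 ] (array([ 0.42023578, -0.3284501 ]), 44.842811584472656, 9.955896377563477, -85.86515998840332)
at 25.95 [ 0.4188 -0.3283  0.1383] yang 4.44 open 0.0424 0.0
at 25.95 [ 0.4188 -0.3283  0.1383] yang 4.44 open 0.0424 0.0
[0.0008, 0.0027, 0.0829, 0.0007, 0.0012, 0.0004] rows 1.0
```

The close look confirms green at (0.420,-0.328) with yaw about 4.2°.

Request:
{"name": "apply_moves", "arguments": {
  "rows": [0.001, 0.002, 0.03, 0, 0, 0, 0.001, 0.002, 0.06, 0, 0, 0, 0.001, 0.002, 0.081, 0, 0, 0, 0.001, 0.002, 0.081, 0, 0, 0, 0.001, 0.002, 0.081, 0, 0, 0]
}}

```text
t: 26.45
tool_pos: [0.4202, -0.3282, 0.0902]
tool_rot: [2.132, 2.303, -0.001]
contact_force: [-0.1, -0.0, -0.0]
opening: 0.0426
grip_force: 0.0
```

Request:
{"name": "apply_moves", "arguments": {
  "rows": [0, 0, 0, 0, 0, 0, 0, 0, 0, 0, 0, 0, 0, 0, 0, 0, 0, 0, 0, 0, 0, 0, 0, 0, 0, 0, 0, 0, 0, 0, 0, 0, 0, 0, 0, 0, 0, 0, 0, 0, 0, 0],
  "grip": 0
}}

```text
t: 27.15
tool_pos: [0.4196, -0.3284, 0.0904]
tool_rot: [2.133, 2.304, -0.003]
contact_force: [-5.5, -0.3, 7.0]
opening: 0.0086
grip_force: 29.4
```

Request:
{"name": "apply_moves", "arguments": {
  "rows": [0, 0, -0.01, 0, 0, 0, 0, 0, -0.04, 0, 0, 0, 0, 0, -0.1, 0, 0, 0, 0, 0, -0.18, 0, 0, 0, 0, 0, -0.24, 0, 0, 0, 0, 0, -0.24, 0, 0, 0],
  "grip_force": 40
}}

```text
t: 27.75
tool_pos: [0.4222, -0.3297, 0.241]
tool_rot: [2.124, 2.294, -0.001]
contact_force: [0.1, -0.5, -0.2]
opening: 0.0086
grip_force: 39.0
```

```bash
python3 -c "
from h import *
plan((.5267,.3246,.22,10.1),(.5267,.3246,.12,10.1),(.5267,.3246,.095,10.1))"
```

```text
at 27.75 [ 0.4222 -0.3297  0.241 ] yang 4.43 open 0.0086 39.03156816959381
[1.0742, 0.2576, 0.0252, 0.0061, 0.0077, -0.063] rows 13.3
[1.0761, 0.2559, 0.1919, 0.0061, 0.0077, -0.063] rows 2.0
[1.0766, 0.2554, 0.2335, 0.0061, 0.0077, -0.063] rows 0.5
```

Request:
{"name": "apply_moves", "arguments": {
  "rows": [0.08, 0.02, 0, 0, 0, 0, 0.16, 0.04, 0, 0, 0, -0.01, 0.24, 0.06, 0, 0, 0, -0.02, 0.32, 0.08, 0, 0, 0, -0.03, 0.4, 0.1, 0, 0, 0, -0.04, 0.48, 0.12, 0, 0, 0, -0.05, 0.56, 0.14, 0, 0, 0, -0.063, 0.64, 0.155, 0, 0, 0, -0.063, 0.72, 0.175, 0, 0, 0, -0.063, 0.8, 0.195, 0, 0, 0, -0.063, 0.88, 0.213, 0, 0, 0, -0.063, 0.95, 0.229, 0, 0, 0, -0.063, 0.98, 0.24, 0, 0, 0, -0.063, 0.98, 0.24, 0, 0, 0, -0.063, 0.98, 0.24, 0, 0, 0, -0.063]
}}

```text
t: 29.25
tool_pos: [0.5174, 0.2697, 0.2315]
tool_rot: [2.016, 2.408, -0.003]
contact_force: [-0.5, -1.2, 0.2]
opening: 0.0083
grip_force: 39.1
```

```bash
python3 -c "
from h import *
plan((.5267,.3246,.22,10.1),(.5267,.3246,.12,10.1),(.5267,.3246,.095,10.1))"
```

```text
at 29.25 [0.5174 0.2697 0.2315] yang 10.13 open 0.0083 39.062588810920715
[0.0875, 0.0313, 0.019, -0.0006, 0.0014, 0.0003] rows 1.1
[0.0878, 0.0315, 0.1856, -0.0006, 0.0014, 0.0003] rows 2.0
[0.0879, 0.0315, 0.2273, -0.0006, 0.0014, 0.0003] rows 0.5
```

Request:
{"name": "apply_moves", "arguments": {
  "rows": [0.05, 0.017, 0.0, 0, 0, 0, 0.088, 0.0315, 0.02, 0, 0, 0, 0.088, 0.0315, 0.06, 0, 0, 0, 0.088, 0.0315, 0.12, 0, 0, 0, 0.088, 0.0315, 0.17, 0, 0, 0, 0.088, 0.0315, 0.2, 0, 0, 0, 0.088, 0.0315, 0.215, 0, 0, 0, 0.088, 0.0315, 0.22, 0, 0, 0, 0.088, 0.0315, 0.22, 0, 0, 0, 0.088, 0.0315, 0.22, 0, 0, 0]
}}

```text
t: 30.25
tool_pos: [0.5284, 0.3249, 0.1021]
tool_rot: [2.016, 2.405, 0.003]
contact_force: [0.5, -0.1, -0.7]
opening: 0.0084
grip_force: 39.1
```

```bash
python3 -c "
from h import *
plan((.5267,.3246,.0905,10.1))"
```

```text
at 30.25 [0.5284 0.3249 0.1021] yang 10.06 open 0.0084 39.115058183670044
[-0.0, -0.003, 0.0193, 0.0021, 0.0007, -0.0004] rows 0.2
```

Request:
{"name": "apply_moves", "arguments": {
  "rows": [0, -0.002, 0.005, 0, 0, 0, 0, -0.002, 0.01, 0, 0, 0, 0, -0.002, 0.014, 0, 0, 0, 0, -0.002, 0.016, 0, 0, 0, 0, -0.002, 0.016, 0, 0, 0]
}}

```text
t: 30.75
tool_pos: [0.5261, 0.3246, 0.0908]
tool_rot: [2.017, 2.407, -0.002]
contact_force: [-0.9, -0.2, 0.2]
opening: 0.0081
grip_force: 39.3
```

Request:
{"name": "apply_moves", "arguments": {
  "rows": [0, 0.001, 0.001, 0, 0, 0, 0, 0.001, 0.001, 0, 0, 0]
}}

```text
t: 30.95
tool_pos: [0.5263, 0.3246, 0.0907]
tool_rot: [2.017, 2.408, -0.004]
contact_force: [-5.5, -1.8, 4.7]
opening: 0.0081
grip_force: 39.8
```

Request:
{"name": "apply_moves", "arguments": {
  "rows": [0, 0, 0, 0, 0, 0, 0, 0, 0, 0, 0, 0, 0, 0, 0, 0, 0, 0, 0, 0, 0, 0, 0, 0],
  "grip": 0.5
}}

```text
t: 31.35
tool_pos: [0.527, 0.3247, 0.0902]
tool_rot: [2.017, 2.406, -0.0]
contact_force: [-0.5, -0.8, 0.1]
opening: 0.0428
grip_force: 0.0
```

Request:
{"name": "apply_moves", "arguments": {
  "rows": [0, 0, -0.03, 0, 0, 0, 0, 0, -0.08, 0, 0, 0, 0, 0, -0.16, 0, 0, 0, 0, 0, -0.24, 0, 0, 0, -0.06, -0.03, -0.3, 0, 0, 0, -0.13, -0.06, -0.34, 0, 0, 0, -0.14, -0.06, -0.34, 0, 0, 0, -0.14, -0.06, -0.34, 0, 0, 0]
}}

```text
t: 32.15
tool_pos: [0.5063, 0.235, 0.2955]
tool_rot: [2.018, 2.403, 0.003]
contact_force: [0.1, -0.2, -0.5]
opening: 0.0427
grip_force: 0.0
```

```bash
python3 cols.py pics/w8.png; python3 -c "
from h import *
im,_=ctrl.get_image('side');cv2.imwrite('pics/s8.png',im)"
```

```text
red [  5. 296.] [0.1296 0.0176 0.035 ] (array([0.13119237, 0.01367154]), 105.24465942382812, 17.35767364501953, 83.27300262451172)
grn [354. 105.] [0.5263 0.3256 0.035 ] (array([0.52648639, 0.32485245]), 43.058231353759766, 9.560088157653809, -80.12769508361816)
at 32.2 [0.5059 0.2358 0.294 ] yang 10.01 open 0.0426 0.0
```

View pics/w8.png

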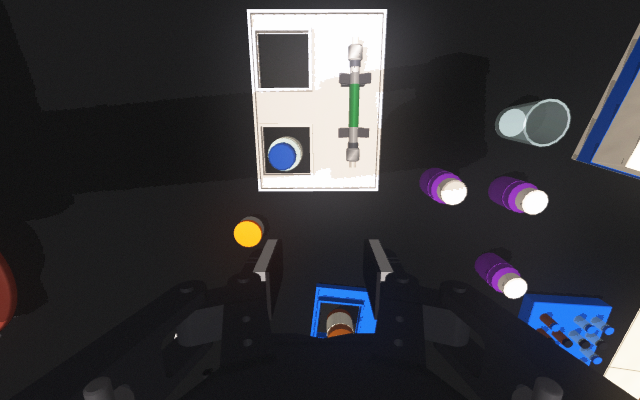

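View pics/s8.png

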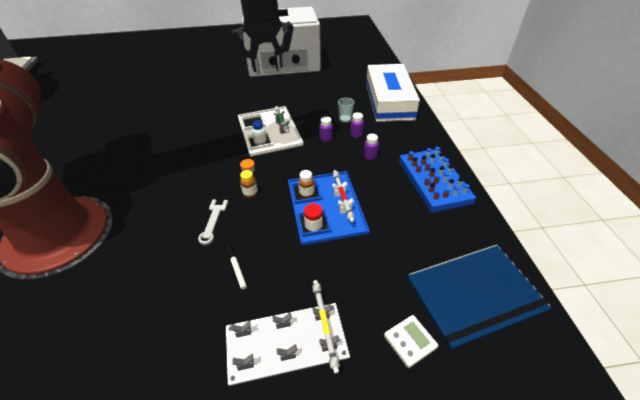

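The wrist view shows the green column in the white tray's rests at (354,105), measured at (0.526,0.325), and the clear bottle upright in its well at (284,152). The side view shows the blue kit complete, the yellow column (325,322) and spare bottle (248,182) in place, and the arm clear, so I hand in.

```bash
python3 -c "
from station import ctrl
print(ctrl.finish_job())"
```

```text
the job is handed in; nothing more can be done
None
```

I made up both kits and handed the job in at about 32 s of the 128 s; the hand-in gave no verdict, but the last views showed all five things in place and the yellow-banded column and yellow-capped bottle where they started.

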